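# Turn the desk carousel to its mark and put the missing lid on

### The arm

A 6-joint arm with a two-finger parallel gripper is mounted at the origin on the work surface. World frame = base frame: x ahead of the robot, y to its left, z up, the work surface at z = 0. Lengths are in m, angles in degrees, forces in N, time in s.
With the tool pointing down it reaches from about 0.35 to 0.875 m from the base axis. Payload 4.2 kg.
Tool frame: the origin (TCP) lies on the centre line of the jaws, within the pads' length; the fingertips stand 19 mm ahead of it and the grasp point (between the pads) is the TCP; x points along the fingers, y is the direction in which the jaws open and shut, and the axes are right-handed (so a half turn about x gives the same grasp; the last joint's range is limited). The gripper opens to 87 mm and grips with 3 to 60 N. Pads are 19 mm wide; open, the fingers measure 117 mm over their backs; the gripper's body (75 mm by 190 mm) begins 51 mm behind the grasp point.
Start: joints at [84.431, 22.042, 0.453, 0, -68.411, -14.817], TCP at [0.218, 0.586, 0.242] pointing down, gripper open.
Joint ranges: [-179.83, 179.83], [-69.29, 118.12], [-61.27, 80.66], [-181.25, 117.63], [-171.15, -9.14], [-177.46, 177.46]. Speed limits (degrees/s): [159.86, 159.86, 180, 180, 180, 180].

### API

Orientations are given as a 3x3 rotation matrix whose columns are the frame's x, y, z axes.
In Python, from station import * gives the robot as it stands.
- The arm moves only by the shell command python3 -m creep 'ROWS'. ROWS is JSON, a list of rows, each a list of 5 numbers: the opening, from 0 (shut) to 1 (fully open), then the shift along the world's x, y, z in mm, then the turn about the world's z in rad. In form: [[jaw, x, y, z, turn], ...]. A call has exactly 8 rows; each row is the pose to reach, as a shift and turn from the pose measured when the call began; what a row does not reach only later rows make up. A row lasts 1/10 s, in which the tool goes at most 50 mm and 8.59 degrees, less where a joint would pass 70% of its speed; a pose out of reach is approached as far as the arm can. A call with a gripper value outside its range is refused whole. The fingers move at their own pace and stop on an object; the grip force is fixed at half the most. Time passes only in rows, so rows that repeat a pose let the fingers close, or fill a call up. It gives the time, the measured TCP pose, the force and the opening at its end, in the units of the state.
- sense(): the state, without advancing time (a new reading comes with each control period).
- capture(name): name is "scene" or "top" or "wrist"; returns a dict with "image" (480x640x3 uint8, blue, green, red), "z_map" (480x640 float32, m along the optical axis (not along the pixel's ray), 0 where there is no reading), "mtx" (3x3 intrinsics, pixels), "eye" and "attitude" of the camera in the world. Camera axes: x right, y up, looking along -z (the intrinsics and any distortion apply to the point x, -y, -z); pixel columns grow to the right and rows downward; lengths in m; the calibration is good to about 2 mm. A picture is of the moment at which its call begins.
- finish_job(): hands the job in, once; it reports no verdict.
Trained networks look in a picture, given as the dict that the camera call returned (one of the last four; its "shot" number tells which), for a name from the list of things; names that differ only in an ending like _2 or _b are one class to them, and where a whole thing is asked for, a point or a joint stands for the part that bears it (a point fixed in the world has none). Each returns a list of dicts, best first, with "confidence" (0 to 1); they miss things now and then, are a little off and sometimes report something else, mostly with a low value. They report only what shows in the picture. A call takes as long as a camera call. They do not tell look-alikes from the thing itself.
- look_for(picture, thing): "box" ([left, top, right, bottom] in pixels, round what is visible of it).
- mark_of(picture, thing): "centre" ([column, row] in pixels: a listed point, or the origin of a listed thing).
The state is a dict: "time_s": time; "joints": joint angles; "joint_velocities": joint speeds; "effort": joint torques, N m; "tcp_pos": TCP position; "ee_rot": TCP orientation; "wrist_force": force on the tool from outside, world axes, zero at the start; "moment": the same for the moment, N m; "gripper_width": opening from 0.0 (shut) to 1.0 (fully open).
Only numpy, scipy, OpenCV 4.12 (cv2) and the standard library are available. Lean on these libraries where they do the work, as an engineer would, in place of code of your own. Each camera call takes 0.05 s, during which the arm holds its last target.

### The job

Turn the click-stop desk carousel (the bar on its centre post is its handle) until the one open pot is at the black marker tab and settles in its click there. Then pick up the loose lid and put it on that pot, the notch in its rim over the key on the pot's outside, so that it sits fully down, flat, and let go. The pot must stay at the tab; do not knock or push the mug or the mouse about.

Things in the scene. Friction and masses are not known exactly. Their poses are not given: they have to be found in the camera images.
- carousel (a joint): Angle of the wooden carousel deck on its fixed stand (vertical axis), growing anticlockwise from above; turns freely either way. Five click stops: 0, 1.257, 2.513, 3.770, 5.027 (every 72 deg, repeating). At 0 or 6.283 the open pot is at the marker tab; starts in another stop. Let go within 0.4 rad of a stop it rolls in, resting within 0.04 rad. Passing a hump takes about 0.2 N m.
- hub_grip (a point): Middle of the centre handle, on the carousel's axis, 149 mm up: an upright wooden bar 50 mm long along this frame's x, 14 mm thick, from 133 to 165 mm above the desk; turns with the carousel. Deck 290 mm across, top 50 mm up; five pots with centres 95 mm from the axis. Four have lids; the lids' handles reach 135 mm up and come no nearer than 65 mm to the axis.
- pot_mouth (a point): Centre of the one open pot's mouth at rim height, 95 mm above the desk; turns with the carousel. White round pot, outside diameter 72 mm, 45 mm tall, 3 mm wall. Its key is an upright rib 8 mm wide on its outside, on the side away from the carousel's axis (this frame's -x), standing 12 mm out, top level with the rim. Neighbouring pots: centres 112 mm away, lids 87 mm across.
- mark_place (a point): Fixed point where the centre of the open pot's mouth must come: 95 mm from the carousel's axis towards the marker tab, 95 mm above the desk. The tab is an upright black block just beyond the deck's edge, from 157 to 193 mm from the axis in this frame's -x direction, 34 mm wide, 60 mm high. Does not turn.
- lid_centre (a point): Centre of the loose grey lid, half-way up (26 mm above its lowest edge). Round, 87 mm across, 52 mm tall, about 90 g: rim skirt from 0 to 12 mm up, plate 12 to 16 mm, upright wooden bar handle 16 to 52 mm up, 60 mm long along this frame's x, 12 mm thick. The notch is a 17 mm wide gap in the skirt on the -x side. Starts on the desk, handle up.
- lid_seat (a point): Centre of the underside of the lid's plate, on the lid's axis 12 mm above its lowest edge (14 mm below lid_centre). Meets pot_mouth when the lid is on: the plate rests on the pot's rim, the skirt (inside diameter 80 mm) hangs 12 mm down round the pot, and the x axes of lid and pot point the same way, notch over key. Same axes as lid_centre.
- mug_centre (a point): Bystander: white mug, 80 mm in diameter, 95 mm tall, standing on the desk; the point is in its middle, half-way up.
- mouse_centre (a point): Bystander: black computer mouse, 110 x 60 x 33 mm, lying on the desk; the point is in its middle, half-way up.
Not all that is in view belongs to the job. What is meant by the part that bears lid_centre is not orange, and is the larger of those in its own colour.

How it is judged (in metres and radians):
On the way, in this order (a step that is already met when the one before it is completed fails the run):
1. the open pot stands at the marker tab, in its click stop, still without its lid (horizontal distance between pot_mouth and mark_place below 0.012 m and velocity of joint carousel between -0.1 and 0.1 rad/s and distance between lid_seat and pot_mouth above 0.06 m), for 0.3 s.
2. the lid is on the open pot, fully down (distance between lid_seat and pot_mouth below 0.007 m and angle between lid_seat's own z axis and vertical below 0.07 rad), for 0.2 s.
At the end, for the whole second after the job is handed in: The open pot stands within 12 mm of its place at the marker tab, the carousel at rest; the lid is on it, plate within 7 mm of the rim's centre, tilted less than 4 degrees, its notch over the key (within 14 degrees); mug and mouse are within 40 mm of where they stood (all of step 2 and horizontal distance between pot_mouth and mark_place below 0.012 m and angle between the x axis of lid_seat and the x axis of pot_mouth, either way round below 0.25 rad and velocity of joint carousel between -0.1 and 0.1 rad/s and distance of each of mug_centre, mouse_centre from where it was at the start of the episode below 0.04 m); the robot touches nothing.
It fails at once if the mug is shoved or knocked over (distance of mug_centre from where it was at the start of the episode above 0.04 m).
It fails at once if the mouse is shoved away (distance of mouse_centre from where it was at the start of the episode above 0.04 m).
It also fails if it takes over 72 s, if anything falls off the work surface, if the arm or the gripper's body presses on something with over 40 N, if the wrist force passes 120 N, or if a joint passes its speed limit or range.

## Working session

There is one attempt and no reset: what is moved stays moved. The work goes in short steps, Python scripts to look and compute and a shell command to move; the robot and the scene stay as the last step left them, time stands still between calls to the robot, and variables do not carry over. Pictures are saved under pics/ and viewed, and the job is handed in when it is done.

```bash
ls; mkdir -p pics
cat > h.py <<'E'
from station import *
import numpy as np, cv2
def world(c,u,v,z=None):
    K=np.array(c["mtx"]);R=np.array(c["attitude"]);e=np.array(c["eye"])
    d=np.array([(u-K[0,2])/K[0,0],-(v-K[1,2])/K[1,1],-1.0])
    w=R@d
    if z is None:
        zz=c["z_map"][int(round(v)),int(round(u))]
        return e+w*zz
    return e+w*(z-e[2])/w[2]
def pix(c,p):
    K=np.array(c["mtx"]);R=np.array(c["attitude"]);e=np.array(c["eye"])
    q=R.T@(np.array(p)-e)
    return K[0,0]*q[0]/-q[2]+K[0,2], K[1,1]*-q[1]/-q[2]+K[1,2]
E
python3 - <<'E'
from h import *
s=sense();print(s)
for n in("scene","top","wrist"):
    c=capture(n);cv2.imwrite(f"pics/{n}0.png",c["image"]);print(n,c["eye"],np.round(c["attitude"],3).tolist(),np.round(c["mtx"],1).tolist(),[k for k in c])
    if n!="wrist":
      for t in["carousel","hub_grip","pot_mouth","lid_centre","mug_centre","mouse_centre","mark_place"]:
        try:
            print(t,[(np.round(m["centre"],0).tolist(),round(m["confidence"],2)) for m in mark_of(c,t)][:4])
        except Exception as e: print(t,e)
E
```

```text
pics
{'time_s': 0.0, 'joints': array([ 8.44306115e+01,  2.20911752e+01,  3.79220758e-01, -3.01415186e-02,
       -6.84087328e+01, -1.48182090e+01]), 'joint_velocities': array([-0.06959205, -0.05737497, -0.03145084,  0.08136175,  0.0706835 ,
        0.0335419 ]), 'effort': array([ 4.22539542e-04, -3.90664959e+01,  1.87408286e+01,  4.21984836e+00,
        1.10523339e-02, -1.85467957e-04]), 'tcp_pos': array([0.21749424, 0.58534255, 0.24044837]), 'ee_rot': array([[-6.91269547e-04, -3.48550337e-01, -9.37289808e-01],
       [-2.04892445e-03, -9.37287571e-01,  3.48551016e-01],
       [-9.99997662e-01,  2.16137871e-03, -6.62349531e-05]]), 'wrist_force': array([-0.37650587, -0.59271204,  0.30375069]), 'moment': array([-0.01788122, -0.0064115 , -0.04044221]), 'gripper_width': 1.0015710675720495}
scene [1.21897165 0.78237459 1.10161148] [[-0.735, -0.486, 0.473], [0.678, -0.515, 0.525], [-0.011, 0.707, 0.708]] [[622.4, 0.0, 331.1], [0.0, 622.4, 241.8], [0.0, 0.0, 1.0]] ['image', 'z_map', 'mtx', 'eye', 'attitude', 'shot']
carousel it knows: hub_grip, lid_centre, lid_seat, mark_place, mouse_centre
[... 467 characters left out ...]
, 0.0, 1.0]] ['image', 'z_map', 'mtx', 'eye', 'attitude', 'shot']
carousel it knows: hub_grip, lid_centre, lid_seat, mark_place, mouse_centre, mug_centre, pot_mouth
hub_grip [([294.0, 228.0], 0.58)]
pot_mouth [([334.0, 250.0], 0.9), ([302.0, 273.0], 0.37)]
lid_centre [([447.0, 262.0], 0.7), ([454.0, 323.0], 0.66), ([504.0, 255.0], 0.65), ([474.0, 174.0], 0.48)]
mug_centre [([162.0, 256.0], 0.6)]
mouse_centre [([473.0, 174.0], 0.67)]
mark_place [([302.0, 271.0], 0.93)]
wrist [0.28602099 0.56211844 0.38466429] [[-0.349, 0.904, 0.247], [-0.937, -0.337, -0.092], [-0.0, -0.264, 0.964]] [[348.6, 0.0, 314.2], [0.0, 348.6, 233.3], [0.0, 0.0, 1.0]] ['image', 'z_map', 'mtx', 'eye', 'attitude', 'shot']
```

View pics/scene0.png

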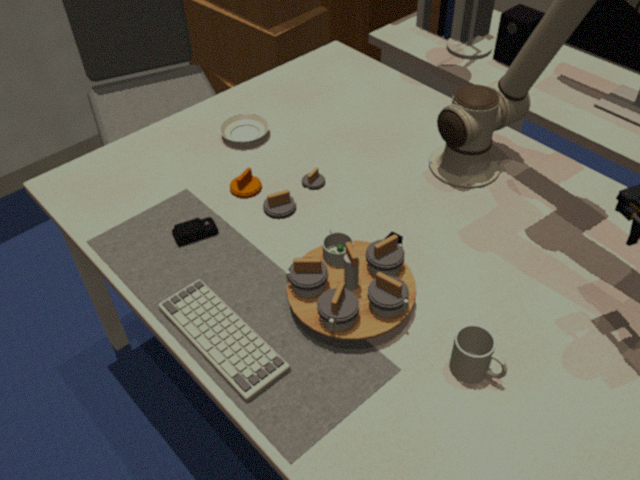

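View pics/top0.png

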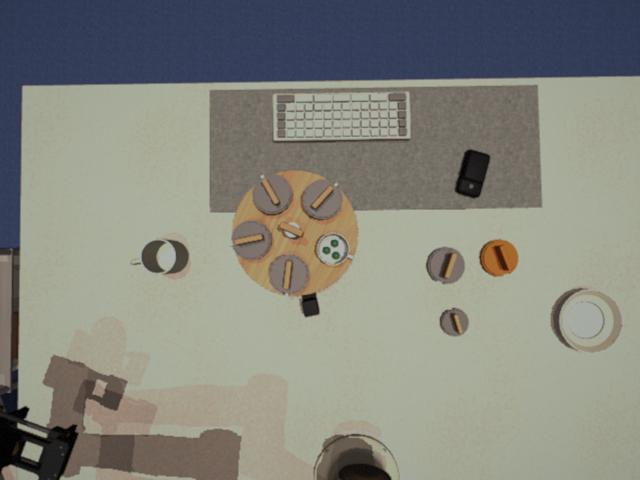

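Run:
```python
from h import *
c=capture("top")
im=c["image"]
cv2.imwrite("pics/crop_lids.png",cv2.resize(im[140:360,390:560],None,fx=2.7,fy=2.7,interpolation=cv2.INTER_CUBIC))
cv2.imwrite("pics/crop_car.png",cv2.resize(im[150:310,210:390],None,fx=3.5,fy=3.5,interpolation=cv2.INTER_CUBIC))
for n,u,v,z in [("hub",294,228,.165),("pot",334,250,.095),("mark",302,271,.095),("l1",447,262,.026),("l2",454,323,.026),("l3",504,255,.026),("mug",162,256,.0475),("mouse",473,174,.016)]:
    print(n,np.round(world(c,u,v,z),3),np.round(world(c,u,v),3))
```

```text
hub [0.577 0.126 0.165] [0.577 0.126 0.164]
pot [0.533 0.044 0.095] [0.534 0.043 0.053]
mark [0.488 0.114 0.095] [0.488 0.114 0.099]
l1 [ 0.502 -0.222  0.026] [ 0.502 -0.221  0.03 ]
l2 [ 0.36  -0.235  0.026] [ 0.359 -0.236  0.02 ]
l3 [ 0.517 -0.356  0.026] [ 0.517 -0.346  0.052]
mug [0.526 0.438 0.048] [0.527 0.453 0.005]
mouse [ 0.711 -0.293  0.016] [ 0.707 -0.286  0.035]
```

View pics/crop_lids.png

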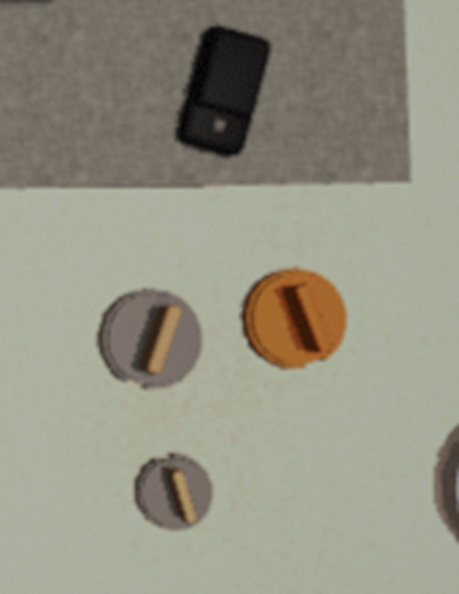

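View pics/crop_car.png

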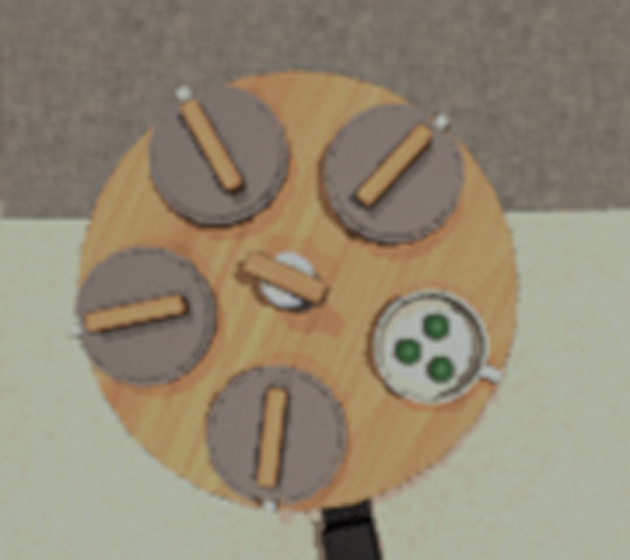

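The grey lid at (447,264) is what I want. It could be mistaken for the small grey lid at (454,323) or the orange lid at (500,258), and the carousel also carries four lidded pots. The large grey lid is not orange and is the larger of the two grey ones. Its notch seems to be near the lower-left end of the handle. Next I'll measure precisely.

```bash
cat >> h.py <<'E'
def cloud(c):
    K=np.array(c["mtx"]);R=np.array(c["attitude"]);e=np.array(c["eye"])
    v,u=np.mgrid[0:480,0:640]; z=c["z_map"]
    d=np.stack([(u-K[0,2])/K[0,0],-(v-K[1,2])/K[1,1],-np.ones_like(u,float)],-1)*z[...,None]
    P=d@R.T+e; P[z==0]=np.nan
    return P
def ang(p,q): return np.degrees(np.arctan2(p[1]-q[1],p[0]-q[0]))
E
python3 - <<'E'
from h import *
c=capture("top");P=cloud(c);im=c["image"].astype(int)
hsv=cv2.cvtColor(c["image"],cv2.COLOR_BGR2HSV)
def reg(u0,u1,v0,v1):
    m=np.zeros((480,640),bool);m[v0:v1,u0:u1]=1;return m
m=reg(215,375,155,310)
z=P[...,2]
def circ(pts):
    A=np.c_[2*pts[:,:2],np.ones(len(pts))];s=np.linalg.lstsq(A,(pts[:,:2]**2).sum(1),rcond=None)[0]
    return s[:2],np.sqrt(s[2]+s[0]**2+s[1]**2)
# deck: above 40mm boundary
mm=(m&(z>0.04)&(z<.06)).astype(np.uint8)
full=(m&(z>0.04)).astype(np.uint8)
D=P[(mm>0)]
(cx,cy),r=cv2.minEnclosingCircle(D[:,:2].astype(np.float32));print("deck enclosing",cx,cy,r)
# hub bar
b=m&(z>.145)&(z<.19);B=P[b];print("bar n",len(B),B.mean(0).round(4)); 
def pca(B):
    w,V=np.linalg.eigh(np.cov(B[:,:2].T));return np.degrees(np.arctan2(V[1,1],V[0,1])),np.sqrt(w)
print("bar",pca(B))
# lids top plates: 104..
l=m&(z>.085)&(z<.108)
n,lab,st,ce=cv2.connectedComponentsWithStats(l.astype(np.uint8))
for i in range(1,n):
    if st[i,4]>100:
        q=P[lab==i];(x,y),rr=cv2.minEnclosingCircle(q[:,:2].astype(np.float32))
        print("plate",st[i,4],np.round([x,y,rr],4),q[:,2].mean().round(3),"rel",round(np.hypot(x-cx,y-cy),4),round(ang((x,y),(cx,cy)),1))
# tab
t=reg(295,325,288,320)&(hsv[...,2]<60)&(z>.05)
T=P[t];print("tab",len(T),T.mean(0).round(4),T[:,2].max(),ang(T.mean(0),(cx,cy)),np.hypot(*(T.mean(0)[:2]-[cx,cy])), pca(T))
# loose lids
for nme,R in[("big",reg(420,472,240,290)),("small",reg(435,475,300,345)),("orange",reg(475,525,235,285))]:
    q=P[R&(z>.008)];(x,y),rr=cv2.minEnclosingCircle(q[:,:2].astype(np.float32));
    h=P[R&(z>.032)]
    print(nme,np.round([x,y,rr],4),"handle",h.mean(0).round(4),h[:,2].max().round(3),pca(h))
for nme,R in[("mug",reg(125,200,225,290)),("mouse",reg(445,500,140,205))]:
    q=P[R&(z>(.02 if nme=="mouse" else .08))];print(nme,q.min(0).round(3),q.max(0).round(3))
E
```

```text
deck enclosing 0.5575315952301025 0.12636125087738037 0.1631067842245102
bar n 174 [0.5749 0.1312 0.1646]
bar (np.float64(65.11622938517131), array([0.00410833, 0.01445998]))
plate 1078 [0.66   0.1784 0.046 ] 0.099 rel 0.1149 26.9
plate 1058 [0.6468 0.0661 0.0464] 0.099 rel 0.1077 -34.0
plate 1074 [0.5566 0.2264 0.0459] 0.099 rel 0.1001 90.6
plate 179 [0.5317 0.0404 0.0418] 0.095 rel 0.0897 -106.7
plate 1073 [0.479  0.1429 0.0457] 0.099 rel 0.0802 168.1
tab 219 [0.4057 0.0986 0.0603] 0.06470774003725954 -169.65246123387288 0.15439135861539025 (np.float64(130.13937751040172), array([0.00946249, 0.00971365]))
big [ 0.4944 -0.2239  0.0443] handle [ 0.4945 -0.2219  0.0493] 0.056 (np.float64(160.01681944526058), array([0.00371812, 0.01744441]))
small [ 0.3601 -0.2407  0.0333] handle [ 0.3604 -0.24    0.0391] 0.045 (np.float64(-165.00427025305268), array([0.00284367, 0.01300506]))
orange [ 0.5099 -0.3512  0.045 ] handle [ 0.51   -0.3485  0.0486] 0.058 (np.float64(-160.2970036100675), array([0.00345277, 0.01726818]))
mug [0.486 0.389 0.08 ] [0.563 0.49  0.1  ]
mouse [ 0.658 -0.329  0.02 ] [ 0.767 -0.254  0.039]
```

```bash
python3 -m creep '[[0.5,45,-57,10,-0.14],[0.5,90,-114,10,-0.28],[0.5,135,-171,10,-0.42],[0.5,180,-228,10,-0.56],[0.5,225,-285,10,-0.7],[0.5,270,-342,10,-0.84],[0.5,315,-400,10,-0.98],[0.5,340,-432,10,-1.12]]'
```

```text
time_s: 1.65
tcp_pos: [0.4659, 0.2704, 0.2518]
ee_rot: [[0.001, -0.996, -0.09], [0.001, -0.09, 0.996], [-1.0, -0.001, 0.001]]
wrist_force: [0.8, -0.2, -0.5]
gripper_width: 0.508
```

Run:
```python
from h import *
s=sense();p=s["tcp_pos"];R=s["ee_rot"];print(p,"yaw",np.degrees(np.arctan2(R[1,1],R[0,1])),s["joints"].round(1))
c=capture("top");cv2.imwrite("pics/top1.png",c["image"][150:330,200:400].repeat(3,0).repeat(3,1))
c=capture("wrist");cv2.imwrite("pics/wr1.png",c["image"])
```

```text
[0.46592701 0.27037629 0.25184775] yaw -174.86421658497056 [ 47.4  13.2 -10.8   0.  -66.  -42.3]
```

```bash
python3 -m creep '[[0.5,36,-46,0,-0.14],[0.5,72,-92,0,-0.28],[0.5,109,-139,0,-0.42],[0.5,109,-139,0,-0.524],[0.5,109,-139,0,-0.524],[0.5,109,-139,-30,-0.524],[0.5,109,-139,-45,-0.524],[0.5,109,-139,-45,-0.524]]'
python3 - <<'E'
from h import *
s=sense();p=s["tcp_pos"];R=s["ee_rot"];print(p,"yaw",np.degrees(np.arctan2(R[1,1],R[0,1])),s["joints"].round(1))
c=capture("wrist");cv2.imwrite("pics/wr2.png",c["image"])
P=cloud(c);z=P[...,2]
b=(z>.145)&(z<.175)&(np.hypot(P[...,0]-.575,P[...,1]-.131)<.04);B=P[b];print(len(B),B.mean(0))
w,V=np.linalg.eigh(np.cov(B[:,:2].T));print(np.degrees(np.arctan2(V[1,1],V[0,1])),np.sqrt(w))
print(B.min(0),B.max(0))
E
```

```text
time_s: 2.55
tcp_pos: [0.5745, 0.1292, 0.204]
ee_rot: [[-0.005, -0.906, 0.423], [-0.003, 0.423, 0.906], [-1.0, 0.004, -0.005]]
wrist_force: [-0.8, 0.2, -0.8]
gripper_width: 0.499
[0.57452962 0.12922385 0.20397952] yaw 154.99214772204735 [ 28.4  20.4  -7.8  -0.  -62.2 -53.4]
1810 [0.5726553  0.12748338 0.16349636]
64.69878541115924 [0.00395438 0.01214455]
[0.5601714  0.10988068 0.14501641] [0.58836314 0.15017075 0.16691182]
```

View pics/wr2.png

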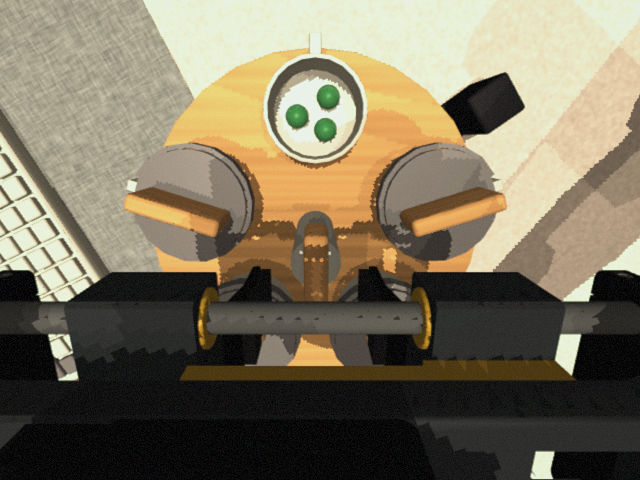

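The wrist view shows the hub bar near (316,260), between the open fingers. The open pot is at (316,108), and the tab at (485,105) lies about 54° clockwise of it. I'll go down and grip the bar.

```bash
python3 -m creep '[[0.5,0,1,-15,0],[0.5,0,1,-30,0],[0.5,0,1,-42,0],[0.5,0,1,-49,0],[0.5,0,1,-49,0],[0,0,1,-49,0],[0,0,1,-49,0],[0,0,1,-49,0]]'; python3 -m creep '[[0,0,0,0,0],[0,0,0,0,0],[0,0,0,0,0],[0,0,0,0,0],[0,0,0,0,-0.05],[0,0,0,0,-0.1],[0,0,0,0,-0.15],[0,0,0,0,-0.2]]'
```

```text
time_s: 3.4
tcp_pos: [0.5748, 0.1312, 0.1575]
ee_rot: [[-0.003, -0.906, 0.423], [-0.0, 0.423, 0.906], [-1.0, 0.003, -0.002]]
wrist_force: [-3.1, 3.4, 2.2]
gripper_width: 0.332
time_s: 4.2
tcp_pos: [0.5745, 0.1315, 0.1576]
ee_rot: [[-0.004, -0.804, 0.595], [0.0, 0.595, 0.804], [-1.0, 0.003, -0.002]]
wrist_force: [-2.2, 1.4, 0.3]
gripper_width: 0.331
```

Run:
```python
from h import *
c=capture("wrist");cv2.imwrite("pics/wr3.png",c["image"])
c=capture("scene");cv2.imwrite("pics/sc3.png",cv2.resize(c["image"][200:360,260:440],None,fx=4,fy=3.7))
```

```text
(no output)
```

View pics/wr3.png

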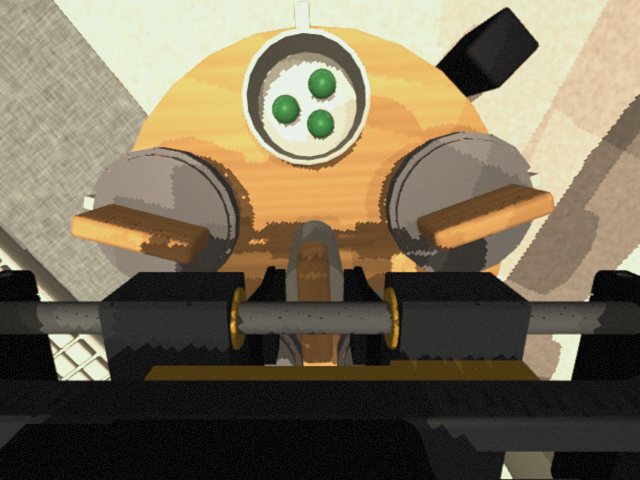

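View pics/sc3.png

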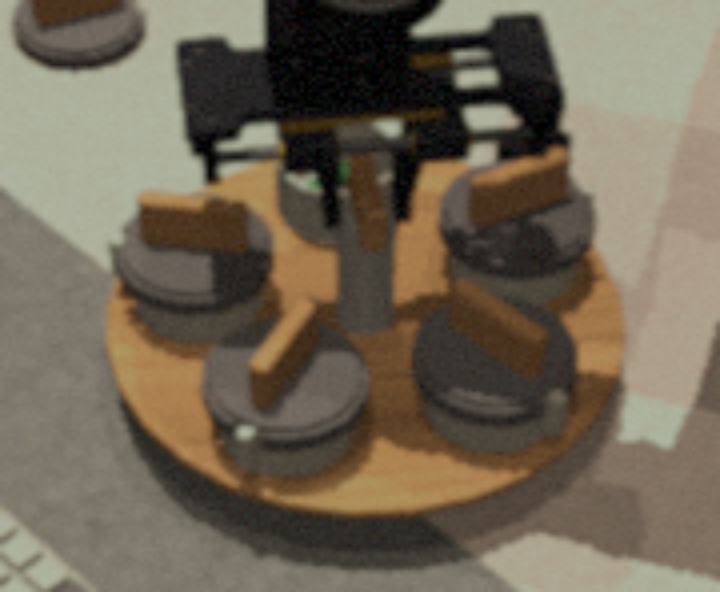

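Run:
```python
from h import *
c=capture("wrist");P=cloud(c)
for v in range(215,300,6): print(v,[tuple((P[v,u]*1000).round(0)) for u in (295,305,316,326,336)])
print("pot",[P[v,u].round(3) for u,v in [(303,15),(250,100),(365,100),(305,165)]])
```

```text
215 [(np.float64(576.0), np.float64(110.0), np.float64(51.0)), (np.float64(570.0), np.float64(115.0), np.float64(51.0)), (np.float64(563.0), np.float64(120.0), np.float64(50.0)), (np.float64(558.0), np.float64(124.0), np.float64(49.0)), (np.float64(552.0), np.float64(128.0), np.float64(50.0))]
221 [(np.float64(579.0), np.float64(114.0), np.float64(50.0)), (np.float64(573.0), np.float64(119.0), np.float64(50.0)), (np.float64(566.0), np.float64(123.0), np.float64(53.0)), (np.float64(560.0), np.float64(128.0), np.float64(51.0)), (np.float64(554.0), np.float64(132.0), np.float64(50.0))]
227 [(np.float64(581.0), np.float64(118.0), np.float64(50.0)), (np.float64(573.0), np.float64(119.0), np.float64(66.0)), (np.float64(566.0), np.float64(123.0), np.float64(70.0)), (np.float64(561.0), np.float64(128.0), np.float64(63.0)), (np.float64(557.0), np.float64(136.0), np.float64(51.0))]
233 [(np.float64(583.0), np.float64(120.0), np.float64(56.0)), (np.float64(572.0), np.float64(119.0), np.float64(82.0)), (np.float64(566.0), np.float64(122.0), np.float64(87.0)), (np.float64(562.0), np.float64(128.0
[... 2798 characters left out ...]
 np.float64(129.0), np.float64(141.0)), (np.float64(573.0), np.float64(123.0), np.float64(165.0)), (np.float64(569.0), np.float64(126.0), np.float64(165.0)), (np.float64(566.0), np.float64(129.0), np.float64(166.0)), (np.float64(568.0), np.float64(142.0), np.float64(140.0))]
299 [(np.float64(586.0), np.float64(132.0), np.float64(141.0)), (np.float64(575.0), np.float64(125.0), np.float64(166.0)), (np.float64(571.0), np.float64(128.0), np.float64(166.0)), (np.float64(568.0), np.float64(132.0), np.float64(164.0)), (np.float64(570.0), np.float64(144.0), np.float64(140.0))]
pot [array([0.5  , 0.021, 0.094]), array([0.549, 0.038, 0.095]), array([0.495, 0.075, 0.084]), array([0.548, 0.086, 0.049])]
```

The post under the bar is about 30 mm thick and reaches 140 mm, and the fingertips caught it. I'll regrip slightly higher, on the bar alone.

```bash
python3 -m creep '[[0.5,0,0,0,0],[0.5,0,0,0,0],[0.5,0,0,4,0],[0.5,0,0,8,0],[0.5,0,0,8,0],[0,0,0,8,0],[0,0,0,8,0],[0,0,0,8,0]]'; python3 -m creep '[[0,0,0,0,0],[0,0,0,0,0],[0,0,0,0,0],[0,0,0,0,0],[0,0,0,0,0],[0,0,0,0,0],[0,0,0,0,0],[0,0,0,0,0]]';  python3 - <<'E'
from h import *
c=capture("wrist");P=cloud(c);cv2.imwrite("pics/wr4.png",c["image"])
z=P[...,2]
q=P[(z>.09)&(z<.0985)&(c["image"].min(-1)>150)]
print(len(q));s=sense();print(s["ee_rot"][:,1],s["gripper_width"])
print(mark_of(c,"pot_mouth")[:2])
m=mark_of(c,"pot_mouth")[0]["centre"];p=world(c,m[0],m[1],.095);print(p,ang(p,(.575,.131)),np.hypot(p[0]-.575,p[1]-.131))
E
```

```text
time_s: 5.15
tcp_pos: [0.5744, 0.1314, 0.1654]
ee_rot: [[-0.004, -0.805, 0.593], [0.0, 0.593, 0.805], [-1.0, 0.004, -0.002]]
wrist_force: [0.4, -0.5, -1.0]
gripper_width: 0.306
time_s: 5.95
tcp_pos: [0.5743, 0.1314, 0.1653]
ee_rot: [[-0.004, -0.805, 0.593], [0.0, 0.593, 0.805], [-1.0, 0.004, -0.002]]
wrist_force: [0.6, 0.3, -1.7]
gripper_width: 0.153
2360
[-0.80500419  0.59325716  0.00376804] 0.15818319425542524
[{'centre': [308.3, 104.5], 'confidence': 0.57}]
[0.52360586 0.05778409 0.095     ] -125.06705749892366 0.08945349392305083
```

View pics/wr4.png

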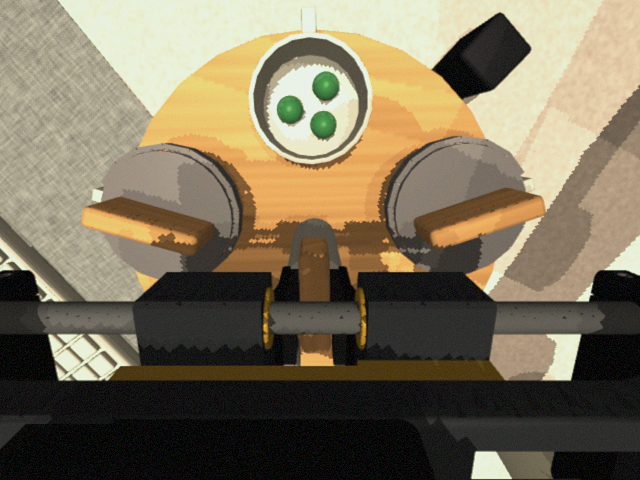

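The bar is held now: opening × 87 mm ≈ 13.5 mm. The pot is at about −126° and the tab at −169°, so I'll turn −0.75 rad.

```bash
python3 -m creep '[[0,0,0,0,-0.08],[0,0,0,0,-0.18],[0,0,0,0,-0.29],[0,0,0,0,-0.4],[0,0,0,0,-0.52],[0,0,0,0,-0.63],[0,0,0,0,-0.71],[0,0,0,0,-0.75]]'; python3 -m creep '[[0,0,0,0,0],[0,0,0,0,0],[0,0,0,0,0],[0,0,0,0,0],[0.5,0,0,0,0],[0.5,0,0,0,0],[0.5,0,0,0,0],[0.5,0,0,0,0]]';  python3 - <<'E'
from h import *
c=capture("wrist");P=cloud(c);cv2.imwrite("pics/wr5.png",c["image"])
s=sense();R=s["ee_rot"];print("yaw",np.degrees(np.arctan2(R[1,1],R[0,1])))
m=mark_of(c,"pot_mouth")[0]["centre"];p=world(c,m[0],m[1],.095);print(m,p,ang(p,(.575,.131)),np.hypot(p[0]-.575,p[1]-.131))
E
```

```text
time_s: 6.9
tcp_pos: [0.5736, 0.1325, 0.1653]
ee_rot: [[-0.004, -0.182, 0.983], [0.005, 0.983, 0.182], [-1.0, 0.006, -0.003]]
wrist_force: [-3.5, 5.0, 0.4]
gripper_width: 0.158
time_s: 7.7
tcp_pos: [0.5738, 0.1324, 0.1654]
ee_rot: [[-0.004, -0.181, 0.983], [0.005, 0.983, 0.181], [-1.0, 0.006, -0.003]]
wrist_force: [0.5, -0.7, -0.4]
gripper_width: 0.431
yaw 100.45617339220802
[315.0, 104.9] [0.4850899  0.11827087 0.095     ] -171.94183716778142 0.09080669662820665
```

View pics/wr5.png

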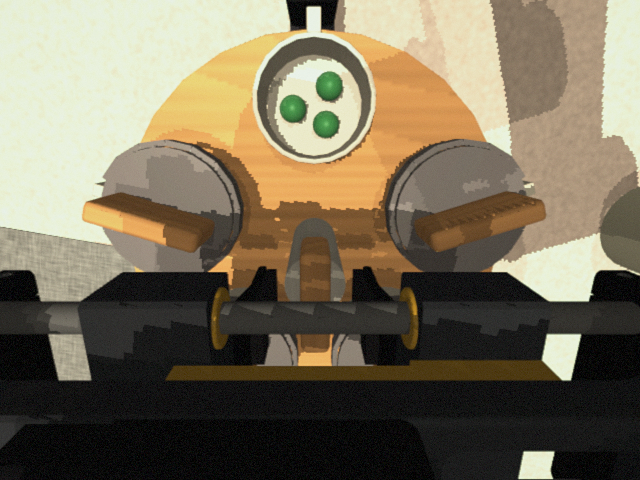

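The pot's key at (313,18) lines up with the black tab at (312,12). Now I'll lift clear and move over the loose lid.

```bash
python3 -m creep '[[0.5,0,0,25,0],[0.5,0,0,60,0],[0.5,-5,-20,80,0],[0.5,-16,-70,80,-0.1],[0.5,-27,-120,80,-0.2],[0.5,-38,-170,80,-0.3],[0.5,-49,-220,80,-0.4],[0.5,-60,-270,80,-0.5]]'
python3 - <<'E'
from h import *
s=sense();R=s["ee_rot"];print(s["tcp_pos"],"yaw",np.degrees(np.arctan2(R[1,1],R[0,1])))
c=capture("top");cv2.imwrite("pics/top6.png",cv2.resize(c["image"][150:340,210:480],None,fx=2.9,fy=2.9,interpolation=2))
P=cloud(c);z=P[...,2]
m=np.zeros((480,640),bool);m[155:310,215:375]=1
l=m&(z>.085)&(z<.108)
n,lab,st,ce=cv2.connectedComponentsWithStats(l.astype(np.uint8))
for i in range(1,n):
    if st[i,4]>100:
        q=P[lab==i];(x,y),rr=cv2.minEnclosingCircle(q[:,:2].astype(np.float32))
        print("plate",st[i,4],np.round([x,y,rr],4),q[:,2].mean().round(3),"rel",round(np.hypot(x-.575,y-.131),4),round(ang((x,y),(.575,.131)),1))
print(mark_of(c,"pot_mouth")[:1],mark_of(c,"mark_place")[:1])
E
```

```text
time_s: 8.6
tcp_pos: [0.5142, -0.1334, 0.2457]
ee_rot: [[-0.0, 0.315, 0.949], [0.006, 0.949, -0.315], [-1.0, 0.006, -0.002]]
wrist_force: [0.6, 0.0, 0.8]
gripper_width: 0.501
[ 0.5142229  -0.13344196  0.24570924] yaw 71.60978942369931
plate 1049 [0.6626 0.089  0.0463] 0.099 rel 0.0972 -25.6
plate 1084 [0.6413 0.2021 0.0461] 0.099 rel 0.0972 47.0
plate 317 [0.5809 0.0375 0.0385] 0.099 rel 0.0937 -86.4
plate 1064 [0.5288 0.2163 0.0459] 0.099 rel 0.097 118.5
plate 111 [0.476  0.1136 0.0416] 0.095 rel 0.1005 -170.0
[{'centre': [301.3, 273.9], 'confidence': 0.75}] [{'centre': [300.7, 275.0], 'confidence': 0.87}]
```

View pics/top6.png

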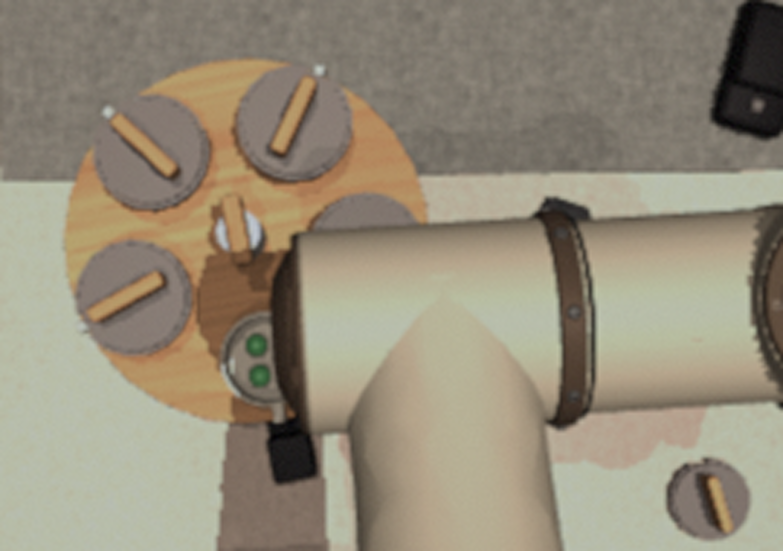

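The pot has settled at about −169.4°, and the tab is at −169.2°. mark_of puts pot_mouth and mark_place within about 1 px of each other. Now the lid.

```bash
python3 -m creep '[[0.6,-8,-35,0,0],[0.6,-20,-75,0,-0.028],[0.6,-20,-89,0,-0.028],[0.6,-20,-89,-30,-0.028],[0.6,-20,-89,-70,-0.028],[0.6,-20,-89,-110,-0.028],[0.6,-20,-89,-125,-0.028],[0.6,-20,-89,-125,-0.028]]'
python3 - <<'E'
from h import *
s=sense();R=s["ee_rot"];print(s["tcp_pos"],"yaw",np.degrees(np.arctan2(R[1,1],R[0,1])))
c=capture("wrist");cv2.imwrite("pics/wr7.png",c["image"])
P=cloud(c);z=P[...,2]
b=(z>.04)&(z<.06)&(np.hypot(P[...,0]-.4945,P[...,1]+.222)<.045);B=P[b];print(len(B),B.mean(0))
w,V=np.linalg.eigh(np.cov(B[:,:2].T));print(np.degrees(np.arctan2(V[1,1],V[0,1])),np.sqrt(w),B.min(0),B.max(0))
E
```

```text
time_s: 9.55
tcp_pos: [0.493, -0.2219, 0.1177]
ee_rot: [[-0.007, 0.342, 0.94], [0.008, 0.94, -0.342], [-1.0, 0.005, -0.009]]
wrist_force: [-0.1, 0.4, 0.0]
gripper_width: 0.599
[ 0.49302712 -0.22185597  0.11773603] yaw 70.02522209060362
1665 [ 0.49247494 -0.21997836  0.05130809]
159.56900635320335 [0.00336922 0.01728594] [ 0.46555177 -0.23567981  0.04000345] [ 0.52354712 -0.20600185  0.05435468]
```

View pics/wr7.png

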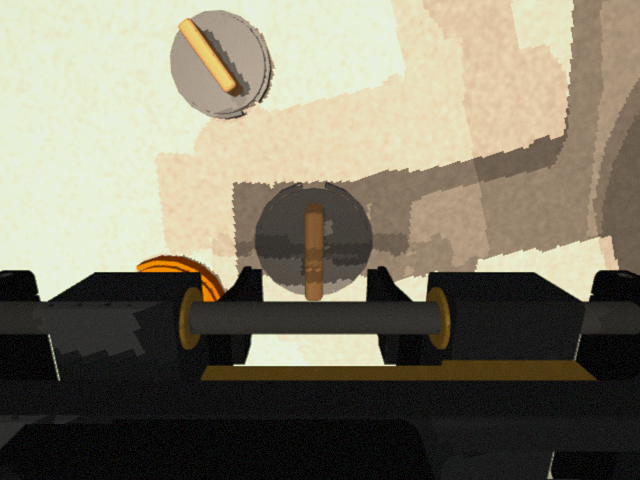

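The target lid is at (314,240) with its notch at the top, at (318,186), lined up with the handle. The orange lid at (185,280) and the small grey one at (220,65) are clear of it. I'll grasp it.

```bash
python3 -m creep '[[0.6,1,1,-20,0],[0.6,1,1,-45,0],[0.6,1,1,-65,0],[0.6,1,1,-75,0],[0.6,1,1,-75,0],[0,1,1,-75,0],[0,1,1,-75,0],[0,1,1,-75,0]]'; python3 -m creep '[[0,0,0,0,0],[0,0,0,0,0],[0,0,0,0,0],[0,0,0,0,0],[0,0,0,0,0],[0,0,0,0,0],[0,0,0,10,0],[0,0,0,30,0]]'
```

```text
time_s: 10.4
tcp_pos: [0.4962, -0.2215, 0.0459]
ee_rot: [[-0.0, 0.341, 0.94], [0.006, 0.94, -0.341], [-1.0, 0.005, -0.002]]
wrist_force: [-0.4, -0.2, 0.3]
gripper_width: 0.411
time_s: 11.2
tcp_pos: [0.4947, -0.2211, 0.0748]
ee_rot: [[-0.005, 0.342, 0.94], [0.007, 0.94, -0.342], [-1.0, 0.005, -0.007]]
wrist_force: [0.8, -0.4, -0.0]
gripper_width: 0.135
```

```bash
python3 -m creep '[[0,0,0,30,0],[0,0,0,70,0],[0,0,0,115,0],[0,3,20,150,0],[0,12,60,160,0.1],[0,22,105,160,0.2],[0,32,150,160,0.3],[0,43,200,160,0.4]]';python3 -m creep '[[0,12,50,0,0.08],[0,22,100,0,0.13],[0,32,145,0,0.134],[0,33,153,0,0.134],[0,33,153,0,0.134],[0,33,153,0,0.134],[0,33,153,0,0.134],[0,33,153,0,0.134]]'
python3 - <<'E'
from h import *
s=sense();R=s["ee_rot"];print(s["tcp_pos"],"yaw",np.degrees(np.arctan2(R[1,1],R[0,1])),s["gripper_width"])
c=capture("wrist");cv2.imwrite("pics/wr8.png",c["image"]);np.save("/tmp/z8.npy",c["z_map"])
P=cloud(c);z=P[...,2];np.save("/tmp/P8.npy",P)
print(mark_of(c,"pot_mouth")[:2])
E
```

```text
time_s: 12.0
tcp_pos: [0.5371, -0.0207, 0.2353]
ee_rot: [[-0.007, -0.055, 0.998], [0.005, 0.998, 0.055], [-1.0, 0.006, -0.006]]
wrist_force: [0.9, 0.1, -0.8]
gripper_width: 0.133
time_s: 12.8
tcp_pos: [0.5699, 0.1309, 0.2356]
ee_rot: [[-0.007, -0.186, 0.983], [0.004, 0.983, 0.186], [-1.0, 0.006, -0.006]]
wrist_force: [0.3, 0.3, -1.1]
gripper_width: 0.135
[0.56993819 0.13089832 0.23557723] yaw 100.6940358153582 0.13465941673594228
[{'centre': [315.3, 116.3], 'confidence': 0.76}]
```

View pics/wr8.png

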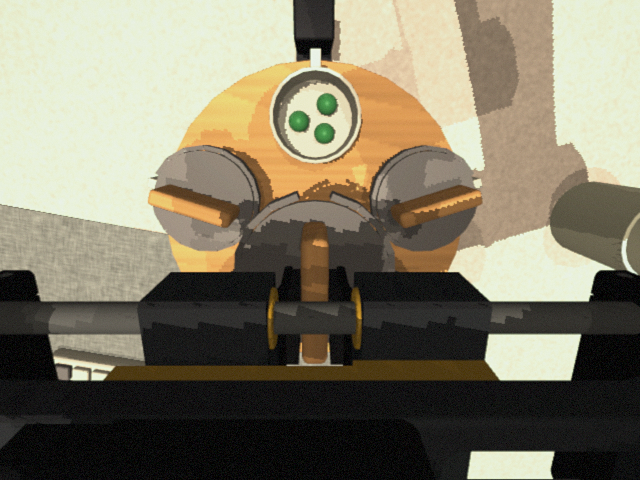

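Run:
```python
from h import *
c=capture("wrist");P=cloud(c);z=P[...,2];s=sense();t=s["tcp_pos"];R=s["ee_rot"]
yaw=np.degrees(np.arctan2(R[1,1],R[0,1]));th=np.radians(yaw+90);f=np.array([np.cos(th),np.sin(th)]);g=np.array([-f[1],f[0]])
print("f dir",yaw+90)
img=c["image"]
loc=lambda Q:np.c_[(Q[:,:2]-t[:2])@f,(Q[:,:2]-t[:2])@g,Q[:,2]]*1000
v,u=np.mgrid[0:480,0:640]
# handle top
hm=(u>295)&(u<335)&(v>215)&(v<370)&(z>.235)&(z<.255)
H=loc(P[hm]);print("handle",len(H),H.min(0).round(1),H.max(0).round(1),np.median(H[:,2]))
for lo in(-40,-30,-20,10,15,20,25,30):
    q=H[(H[:,0]>lo)&(H[:,0]<lo+5)]
    if len(q):print(lo,len(q),q[:,1].mean().round(2),q[:,2].mean().round(1))
def circ(p):
    A=np.c_[2*p[:,:2],np.ones(len(p))];s_=np.linalg.lstsq(A,(p[:,:2]**2).sum(1),rcond=None)[0];return s_[:2],np.sqrt(s_[2]+s_[0]**2+s_[1]**2)
# lid plate front arc
lm=(u>230)&(u<400)&(v>180)&(v<270)&(z>.19)&(z<.225)
L=loc(P[lm]);print("plate",len(L),L.min(0).round(1),L.max(0).round(1),np.median(L[:,2]))
n=[]
for uu in range(245,390):
    r=np.where(lm[:,uu]&(z[:,uu]>.203))[0]
    if len(r): n.append(loc(P[r[0],uu][None])[0])
n=np.array(n)
from scipy.optimize import least_squares
for loss in("soft_l1",):
    o=least_squares(lambda x:np.hypot(n[:,0]-x[0],n[:,1]-x[1])-43.5,[0,0],loss=loss,f_scale=.5);print("lid centre loc",o.x.round(2),np.median(np.abs(o.fun)))
# tilt of plate
pl=loc(P[lm&(z>.203)]);A=np.c_[pl[:,:2],np.ones(len(pl))];k=np.linalg.lstsq(A,pl[:,2],rcond=None)[0];print("plate plane",k)
# pot rim outer
rm=(np.hypot(u-316,v-116)<62)&(z>.090)&(z<.101)
Q=loc(P[rm]);o=least_squares(lambda x:np.hypot(Q[:,0]-x[0],Q[:,1]-x[1])-x[2],[93,0,35],loss="soft_l1",f_scale=1);print("pot loc",len(Q),o.x.round(2),np.median(Q[:,2]))
d=o.x;print("pot world",(t[:2]*1000+d[0]*f+d[1]*g).round(1),ang((t[:2]*1000+d[0]*f+d[1]*g),(574.5,131.7)))
# key
km=(abs(u-316)<14)&(v>40)&(v<70)&(z>.085)&(z<.101);k=loc(P[km]);print("key",len(k),k.mean(0).round(1),k[:,0].max())
vis=img[30:280,210:430];cv2.imwrite("pics/cr8.png",cv2.resize(vis,None,fx=2.4,fy=2.4))
```

```text
f dir 190.7262883836578
handle 2773 [-28.3  -9.9 235. ] [ 31.2   7.  255. ] 241.0538779310182
-30 117 -1.16 240.7
-20 261 -1.11 240.9
10 305 -1.08 241.0
15 313 -1.2 241.0
20 305 -1.22 241.1
25 353 -1.17 240.7
30 110 -1.26 238.2
plate 8657 [  2.7 -44.6 190. ] [ 44.3  42.2 224.8] 205.29092448014666
lid centre loc [-2.7  -1.54] 0.451346494844735
plate plane [ 1.44163015e-02 -3.21279585e-03  2.05579113e+02]
pot loc 1411 [88.62 -2.36 34.15] 94.70539283212132
pot world [482.6 117.2] -171.05281819498842
key 276 [128.1  -2.6  94.9] 136.68475800544005
```

View pics/cr8.png

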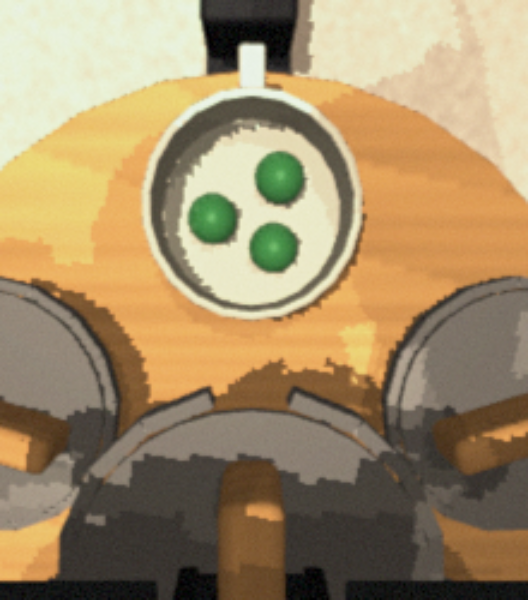

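The lid is level and square, and its notch (centre around (252,395) in the crop) faces the key at (252,65). Two independent estimates of the target TCP agree to 2 mm, at about (483, 115). I'll move over the pot and stop just above it.

```bash
python3 -m creep '[[0,-30,-6,0,0],[0,-60,-11,0,0],[0,-87,-16,0,0],[0,-87,-16,0,0],[0,-87,-16,-30,0],[0,-87,-16,-60,0],[0,-87,-16,-80,0],[0,-87,-16,-80,0]]'
python3 - <<'E'
from h import *
s=sense();R=s["ee_rot"];print(s["tcp_pos"],"yaw",np.degrees(np.arctan2(R[1,1],R[0,1])))
c=capture("wrist");cv2.imwrite("pics/wr9.png",c["image"])
c=capture("scene");cv2.imwrite("pics/sc9.png",cv2.resize(c["image"][200:350,270:430],None,fx=4.5,fy=4,interpolation=2))
E
```

```text
time_s: 13.75
tcp_pos: [0.4818, 0.1144, 0.153]
ee_rot: [[-0.013, -0.185, 0.983], [0.002, 0.983, 0.185], [-1.0, 0.004, -0.012]]
wrist_force: [-0.0, -0.6, -0.7]
gripper_width: 0.141
[0.48180771 0.11444117 0.15296931] yaw 100.67035303053518
```

View pics/wr9.png

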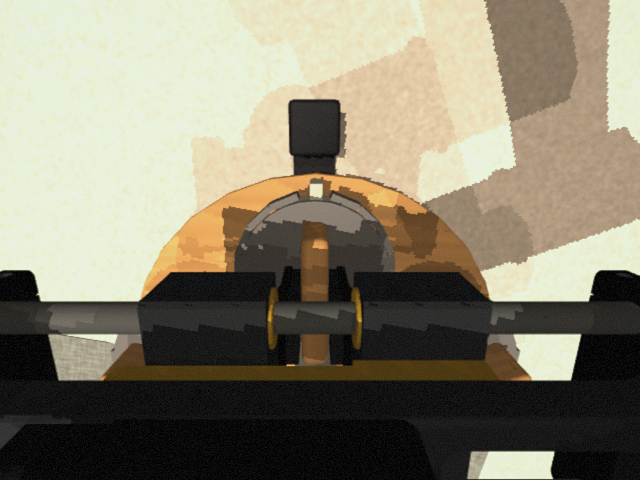

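View pics/sc9.png

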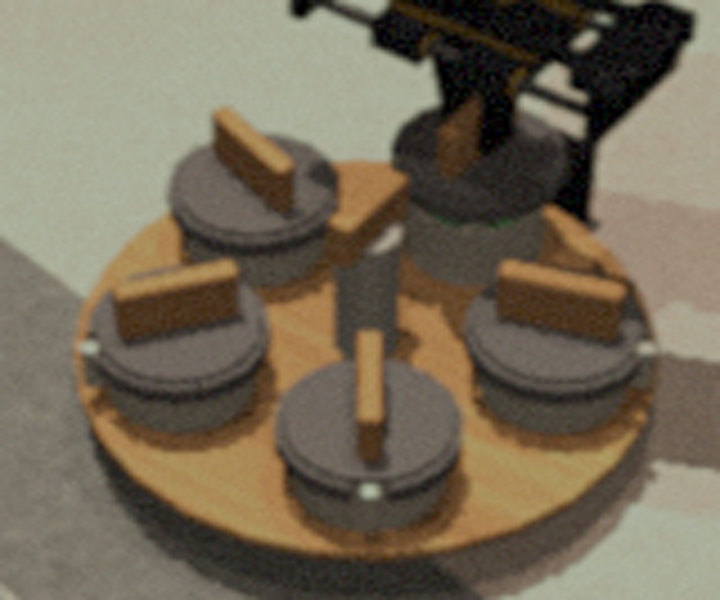

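The key at (316,189) shows in the middle of the notch. I'll lower the lid and watch the force.

```bash
python3 -m creep '[[0,1,0,-4,0],[0,1,0,-9,0],[0,1,0,-13,0],[0,1,0,-17,0],[0,1,0,-20,0],[0,1,0,-22,0],[0,1,0,-23,0],[0,1,0,-23,0]]'
python3 - <<'E'
from h import *
c=capture("wrist");cv2.imwrite("pics/wr10.png",c["image"][80:320,150:490].repeat(2,0).repeat(2,1))
E
```

```text
time_s: 14.65
tcp_pos: [0.4849, 0.1155, 0.1329]
ee_rot: [[-0.007, -0.186, 0.982], [0.004, 0.982, 0.186], [-1.0, 0.005, -0.006]]
wrist_force: [0.3, -0.5, -0.5]
gripper_width: 0.134
```

View pics/wr10.png

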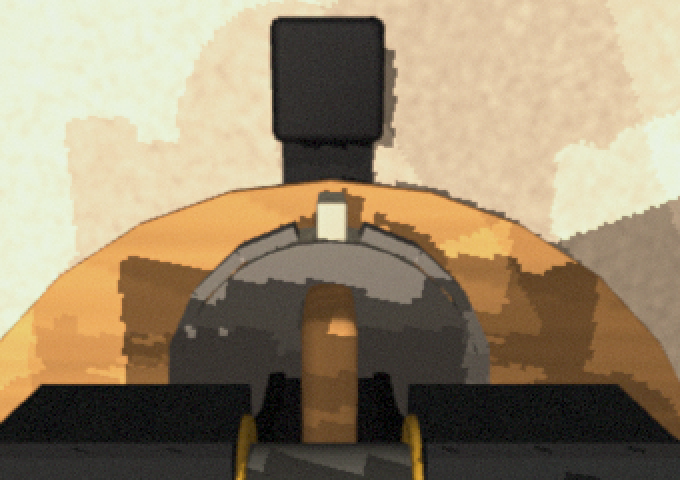

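```bash
python3 -m creep '[[0,-1,0,-1,0],[0,-1,0,-2,0],[0,-1,0,-3,0],[0,-1,0,-4,0],[0,-1,0,-5,0],[0,-1,0,-5,0],[0,-1,0,-5,0],[0,-1,0,-5,0]]'
```

```text
time_s: 15.5
tcp_pos: [0.4841, 0.1155, 0.1291]
ee_rot: [[-0.006, -0.187, 0.982], [0.004, 0.982, 0.187], [-1.0, 0.005, -0.005]]
wrist_force: [-2.5, 0.3, 6.7]
gripper_width: 0.134
```

6.7 N upward at z = 0.129, which is where it should seat. I'll release and rise straight up.

```bash
python3 -m creep '[[0.5,0,0,0,0],[0.5,0,0,0,0],[0.5,0,0,0,0],[0.5,0,0,0,0],[0.5,0,0,0,0],[0.5,0,0,0,0],[0.5,0,0,5,0],[0.5,0,0,15,0]]'; python3 -m creep '[[0.5,0,0,20,0],[0.5,0,0,50,0],[0.5,0,0,85,0],[0.5,0,0,115,0],[0.5,-20,-40,115,0],[0.5,-40,-85,115,0],[0.5,-60,-130,115,0],[0.5,-60,-130,115,0]]'
python3 - <<'E'
from h import *
c=capture("wrist");cv2.imwrite("pics/wr11.png",c["image"])
c=capture("scene");cv2.imwrite("pics/sc11.png",cv2.resize(c["image"][200:350,270:430],None,fx=4.5,fy=4,interpolation=2))
c=capture("top");cv2.imwrite("pics/top11.png",cv2.resize(c["image"][150:340,210:480],None,fx=2.9,fy=2.9,interpolation=2))
P=cloud(c);z=P[...,2]
m=np.zeros((480,640),bool);m[155:310,215:375]=1
l=m&(z>.085)&(z<.108)
n,lab,st,ce=cv2.connectedComponentsWithStats(l.astype(np.uint8))
for i in range(1,n):
    if st[i,4]>100:
        q=P[lab==i];(x,y),rr=cv2.minEnclosingCircle(q[:,:2].astype(np.float32))
        k=np.linalg.lstsq(np.c_[q[:,:2],np.ones(len(q))],q[:,2],rcond=None)[0]
        print("plate",st[i,4],np.round([x,y,rr],4),np.median(q[:,2]).round(4),"rel",round(np.hypot(x-.5757,y-.1319),4),round(ang((x,y),(.5757,.1319)),1),"slope",k[:2].round(3))
for t in("mug_centre","mouse_centre"): print(t,mark_of(c,t)[:1])
E
```

```text
time_s: 16.3
tcp_pos: [0.4837, 0.1152, 0.144]
ee_rot: [[-0.007, -0.187, 0.982], [0.003, 0.982, 0.187], [-1.0, 0.004, -0.007]]
wrist_force: [-0.0, -0.2, -1.0]
gripper_width: 0.498
time_s: 17.1
tcp_pos: [0.4209, -0.0182, 0.2601]
ee_rot: [[-0.007, -0.182, 0.983], [0.003, 0.983, 0.182], [-1.0, 0.004, -0.006]]
wrist_force: [0.4, 0.4, 0.2]
gripper_width: 0.498
plate 1052 [0.6626 0.089  0.0463] 0.0991 rel 0.0969 -26.3 slope [ 0.009 -0.   ]
plate 1080 [0.6414 0.2019 0.0458] 0.099 rel 0.096 46.8 slope [0.009 0.007]
plate 1073 [0.5622 0.0356 0.0456] 0.0991 rel 0.0972 -98.0 slope [-0.004 -0.002]
plate 1068 [0.5287 0.2167 0.0463] 0.0989 rel 0.097 119.0 slope [0.    0.008]
plate 1085 [0.4805 0.1133 0.0458] 0.0991 rel 0.097 -169.0 slope [-0.004  0.002]
mug_centre [{'centre': [162.5, 256.1], 'confidence': 0.65}]
mouse_centre [{'centre': [472.6, 172.1], 'confidence': 0.98}]
```

View pics/sc11.png

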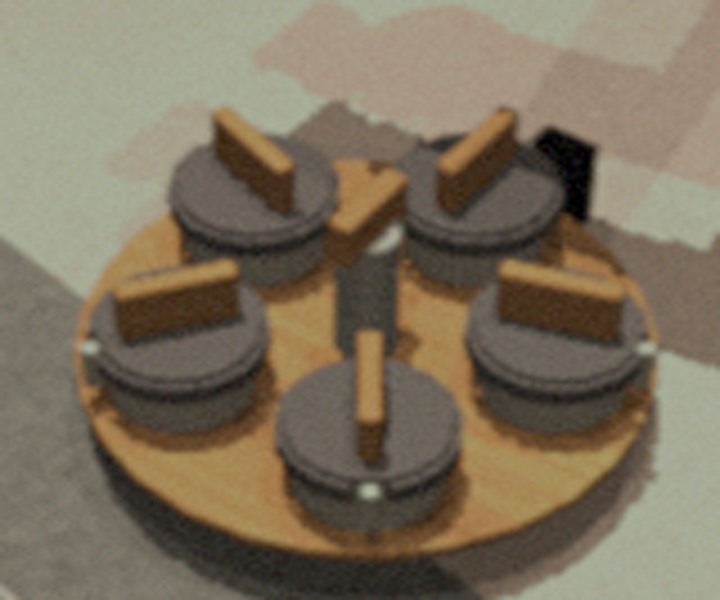

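View pics/top11.png

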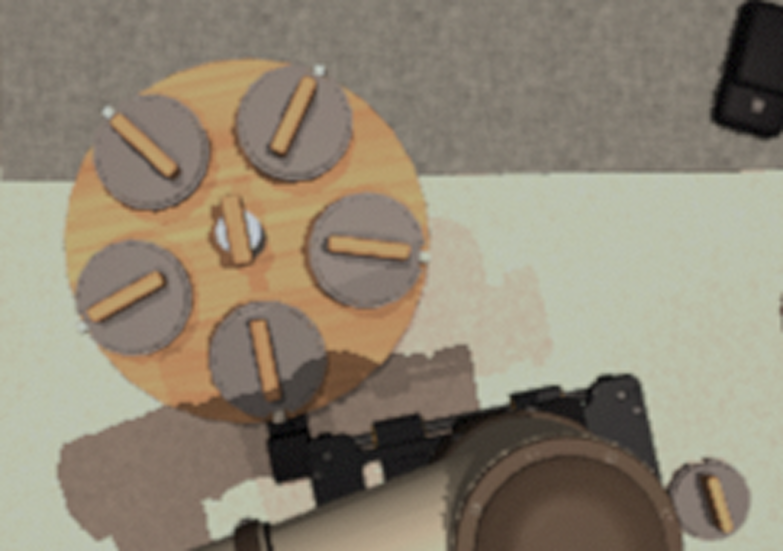

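The placed lid looks the same as the four fitted ones: plate top at 99.1 mm, slope under 0.5°, same radius, at −169° in line with the tab. The mug and mouse haven't moved, so I'll hand in.

```bash
python3 -c "
from station import *
print(finish_job())"
```

```text
the job is handed in; nothing more can be done
None
```

The open pot is at the marker tab in its click stop, and the lid is on it, with the notch over the key and the gripper clear. I handed the job in at about 17 s; it reported no verdict.

**What I did**
- **Carousel:** I turned it about 54° clockwise by its bar until the open pot was at the tab, then let it settle. My first grip caught the thick post under the bar, so I regripped about 8 mm higher.
- **Lid:** I picked up the larger grey loose lid, lined its notch up with the key and lowered it. It met about 7 N at the seating height. I then released it and backed off.

**Last checks**

| Check | Result |
|---|---|
| Lid plate top | 99.1 mm up, same as the four fitted lids |
| Lid slope | under 0.5° |
| Pot against tab direction | about −169.0° against −169.2° |
| Handle and notch | in line with the key |
| Mug and mouse (top camera) | within about 2 pixels (under 5 mm) of the start |

**What disagreed**
- **Starting position:** the carousel seemed to start about 18° off a click stop, although the task says it starts in one. It still settled at the tab direction.
- **Pot centre:** camera and robot estimates differed by up to about 3 mm, within the roughly 4 mm of play the lid has on the pot.

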